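# Lift the blue vial carrier out of a deep cooling well with the lifting hook

### The job

Take the lifting hook with the red handle from its rest and use it to lift the blue vial carrier by its wire bail out of its deep well in the metal cooling block. Set it down gently, upright and flat inside the white tray, unhook it, and hang the hook back in the slot of its rest. Carry the blue carrier level without dropping it or touching it with the gripper, and leave the orange carrier in its well.

Things in the scene. Friction and masses are not known exactly. Their poses are not given: they have to be found in the camera images.
- hook_handle (a point): Lifting hook (181 mm long, 0.09 kg): centre of its upright red handle, 24 x 24 mm square, 60 mm tall, z up along it, faces square to x and y. Below it: a black collar, then a 5 mm steel rod that goes 20 mm straight down from the collar, cranks 7 mm to -x over the next 15 mm, runs 70 mm down on that line and ends in a J that turns back up on the +x side.
- hook_seat (a point): Inside bottom of the hook's J, where the wire lies: on the handle axis, 146 mm below the handle centre, same axes. The J is in the x-z plane: rod 7 mm to -x, upturned tip 7 mm to +x with its top 13 mm above the seat, inside gap 9 mm, 19 mm wide overall along x, 5 mm along y; lowest point 5 mm below the seat.
- hook_collar (a point): Centre of the underside of the hook's black collar (40 mm diameter, 6 mm thick), on the handle axis, 36 mm below the handle centre
- hook_rest: Rest for the hook, fixed: grey plate 80 x 62 mm (x, y), 8 mm thick, top 140 mm above the bench, on two posts (32 mm to +x of the origin) over a dark steel foot, 100 x 90 mm. Origin on the bench, under the place where the hook hangs upright at the start with its collar on the plate and its rod in the slot.
- rest_top (a point): Where hook_collar lies with the hook home: on top of the rest's plate, 140 mm above the bench, axes as for the rest. The slot, 16 mm wide, runs along x from the plate's front edge (open, 35 mm to -x) to 16 mm to +x. The hook can be lifted straight up out of it (the J passes with its x along the slot) and lowered into it the same way.
- block: Cooling block of bare aluminium, fixed, 110 x 200 x 140 mm (x, y, z); origin under its centre. Two round wells, 76 mm diameter, 132 mm deep (floor 8 mm above the bench), centred 50 mm to +y and 50 mm to -y of the centre, each with a 3 mm chamfer at the mouth. Behind it, the tall instrument's closed door stands upright at x = 0.70 m (its handle at 0.68 m)
- well_left (a point): Centre of the mouth of the well at +y, at the top of the block (140 mm above the bench)
- well_right (a point): Centre of the mouth of the well at -y, at the top of the block (140 mm above the bench)
- blue_carrier: Blue vial carrier, loose, 0.1 to 0.2 kg, on the floor of either well at the start: round puck, 64 mm diameter, 16 mm high, four white caps 4 mm higher on its +x and -x sides, and a rigid upright bail of 4 mm wire in its y-z plane. Origin: centre of the underside, z up.
- orange_carrier: Orange vial carrier, the same in shape as the blue one, standing in the other well; it stays there
- tray: White tray, fixed, 120 x 120 mm outside, rim 10 mm high and 4 mm thick, inside 112 x 112 mm; origin under its centre
- tray_floor (a point): Centre of the tray's inner floor, 4 mm above the bench, where the carrier's underside shall stand
- blue_bail (a point): Underside of the apex (top middle) of the blue carrier's wire bail, 48 mm above the carrier's underside; axes as for the carrier. The bail slopes down from here to legs 27 mm to +y and -y; the gap down to the puck is 32 mm. Pass the hook under it along the carrier's x, from either side.
Things that resemble listed ones, but are neither listed nor needed, are in the scene too. There is more than one size of the blue_carrier; the one meant has the size given above.

How it is judged:
By the outcome, as a careful person would: the job done as asked, in the order asked, and still so for the second after the job is handed in, with the robot touching nothing.
It also fails if it takes over 72 s, if anything falls off the work surface, if the arm or the gripper's body presses on something with over 40 N, if the wrist force passes 120 N, or if a joint passes its speed limit or range.

### The arm

A 6-joint arm with a two-finger parallel gripper is mounted at the origin on a cart in front of the work surface, level with it; the furniture and walls round the work are solid. World frame = base frame: x ahead of the robot, y to its left, z up, the work surface at z = 0. Lengths are in mm, angles in rad, forces in N, time in s.
With the tool pointing down it reaches from about 350 to 775 mm from the base axis. Payload 7.3 kg.
Tool frame: the origin (TCP) lies between the finger pads; the fingertips stand 22 mm ahead of it and the grasp point (between the pads) lies 3 mm ahead of it; z points along the fingers, x is the direction in which the jaws open and shut, and the axes are right-handed (so a half turn about z gives the same grasp; the last joint's range is limited). The gripper opens to 92 mm and grips with 3 to 60 N. Pads are 19 mm wide; open, the fingers measure 130 mm over their backs; the gripper's body (75 mm by 190 mm) begins 47 mm behind the grasp point.
Start: joints at [1.026, 0.342, 1.524, -0, 1.275, -0.146], TCP at [203.852, 483.829, 217.241] pointing down, gripper open.
Joint ranges: [-2.53, 2.53], [-0.77, 2.02], [0.04, 2.7], [-1, 4.14], [0.28, 2.66], [-3.11, 3.11]. Speed limits (rad/s): [2.57, 2.57, 3.14, 3.14, 3.14, 3.14].

### API

Orientations are given as [roll, pitch, yaw] about the fixed x, y, z axes, in that order (R = Rz(yaw) Ry(pitch) Rx(roll)).
In Python, from plant import * gives the robot as it stands. The module is installed in compiled form; this text tells all that it offers.
- The arm moves only by the shell command python3 -m handwheel 'ROWS' [OPENING]. ROWS is a JSON object of lists of equal length, an entry for each row: "translation": the shift along the world's x, y, z in units of 15 cm (1.0 is 15 cm), a list of three; "twist": the turn about the world's z in units of 90 degrees (1.0 is 90 degrees). In form: {"translation": [[tx, ty, tz], ...], "twist": [twist, ...]}. A call has exactly 8 rows; each row shifts and turns the pose as measured when the row begins; what a row does not reach is not made up. A row lasts 1/8 s, in which the tool goes at most 62.5 mm and 10.7 degrees, less where a joint would pass 70% of its speed; a pose out of reach is approached as far as the arm can. A call with a number of a shift or a turn outside -1 to 1 is refused whole. A call with a gripper value outside its range is refused whole. OPENING is the closure in counts, from 0 (fully open) to 255 (shut), set as the call begins (- or left out, the last holds). The fingers move at their own pace and stop on an object; the grip force is fixed at half the most. Time passes only in rows, so rows that do not move let the fingers close, or fill a call up. It gives the time, the measured TCP pose, the force and the opening at its end, in the units of the state.
- get_obs(): the state, without advancing time (a new reading comes with each control period).
- capture(name): name is "side" or "top"; returns a dict with "img" (420x560x3 uint8, red, green, blue), "vertical_fov" (degrees; the focal length in pixels is half the picture's height over the tangent of half this angle, whatever the lens; pixels are square), "cx", "cy" (the principal point, pixels), "distortion" ([k1, k2, p1, p2, k3] as OpenCV has them; the pictures are not rectified), "world_from_camera" (4x4, takes a point from camera to world coordinates). Camera axes: x right, y up, looking along -z (the intrinsics and any distortion apply to the point x, -y, -z); pixel columns grow to the right and rows downward; lengths in mm; the calibration is good to about 2 mm. A picture is of the moment at which its call begins. There is no depth.
- close_job(): hands the job in, once; it reports no verdict.
Trained networks look in the newest picture that a camera, given by its name, has taken for a name from the list of things; names that differ only in an ending like _2 or _b are one class to them, and where a whole thing is asked for, a point or a joint stands for the part that bears it (a point fixed in the world has none). Each returns a list of dicts, best first, with "score" (0 to 1); they miss things now and then, are a little off and sometimes report something else, mostly with a low value. They report only what shows in the picture. A call takes as long as a camera call. They do not tell look-alikes from the thing itself.
- search_frame(camera, label): "position" ([x, y, z] in mm, in the coordinates of the camera as it stood for that picture, good to about 4 mm: the middle of the surface that is visible of it).
- spot_point(camera, label): "position" ([x, y, z] in mm, in the coordinates of the camera as it stood for that picture, good to about 4 mm: a listed point, or the origin of a listed thing).
The state is a dict: "time": time; "joint_positions": joint angles; "dq": joint speeds; "tau": joint torques, N m; "tool_pos": TCP position; "tcp_rot": TCP orientation; "contact_force": force on the tool from outside, world axes, zero at the start; "moment": the same for the moment, N m; "grip_width": finger opening in mm.
Only numpy, scipy, OpenCV 4.12 (cv2) and the standard library are available. Lean on these libraries where they do the work, as an engineer would, in place of code of your own. Each camera call takes 0.05 s, during which the arm holds its last target.

## Working session

There is one attempt and no reset: what is moved stays moved. The work goes in short steps, Python scripts to look and compute and a shell command to move; the robot and the scene stay as the last step left them, time stands still between calls to the robot, and variables do not carry over. Pictures are saved under pics/ and viewed, and the job is handed in when it is done.

```bash
mkdir -p pics; cat > h.py <<'E'
from plant import *
import numpy as np, cv2
def K(c):
    h=c["img"].shape[0]; f=h/2/np.tan(np.radians(c["vertical_fov"])/2)
    return np.array([[f,0,c["cx"]],[0,f,c["cy"]],[0,0,1.]]), np.array(c["distortion"],float)
def ray(c,uv):
    k,d=K(c); p=cv2.undistortPoints(np.array([[uv]],float),k,d)[0,0]
    T=np.array(c["world_from_camera"]); v=T[:3,:3]@np.array([p[0],-p[1],-1]); return T[:3,3],v
def atz(c,uv,z):
    o,v=ray(c,uv); return o+v*(z-o[2])/v[2]
def tri(c1,u1,c2,u2):
    o1,v1=ray(c1,u1);o2,v2=ray(c2,u2)
    s=np.linalg.lstsq(np.c_[v1,-v2],o2-o1,rcond=None)[0]
    a=o1+v1*s[0];b=o2+v2*s[1]; return (a+b)/2,np.linalg.norm(a-b)
def proj(c,P):
    k,d=K(c);T=np.linalg.inv(np.array(c["world_from_camera"]))
    p=T[:3,:3]@np.array(P,float)+T[:3,3]; q=np.array([[p[0],-p[1],-p[2]]])
    return cv2.projectPoints(q,np.zeros(3),np.zeros(3),k,d)[0].ravel()
def W(c,p):
    T=np.array(c["world_from_camera"]);return T[:3,:3]@np.array(p)+T[:3,3]
def save(c,n,box=None,s=1):
    im=c["img"][:,:,::-1]
    if box: im=im[box[1]:box[3],box[0]:box[2]]
    cv2.imwrite("pics/"+n,cv2.resize(im,None,fx=s,fy=s,interpolation=cv2.INTER_CUBIC))
E
python3 - <<'E'
from h import *
np.set_printoptions(precision=1,suppress=True)
o=get_obs(); print(o["time"],o["tool_pos"],o["tcp_rot"],o["grip_width"],o["contact_force"])
for n in("side","top"):
    c=capture(n); save(c,n+"0.png",None,1.4); print(n,c["world_from_camera"],c["vertical_fov"])
    for l in ["hook_handle","hook_seat","hook_collar","rest_top","well_left","well_right","blue_carrier","blue_bail","orange_carrier","tray_floor","block","hook_rest"]:
        print(l,[(round(r["score"],2),W(c,r["position"]).round(1).tolist(),proj(c,W(c,r["position"])).round().tolist()) for r in spot_point(n,l)])
E
```

```text
0.0 [203.6 483.5 216.5] [-3.1  0.   1.2] 92.08494111755671 [-1.3 -0.4 -1. ]
side [[   0.8    0.5   -0.3  297. ]
 [  -0.6    0.7   -0.4 -332.8]
 [   0.     0.5    0.9  983.9]
 [   0.     0.     0.     1. ]] 55.39270797612187
hook_handle [(0.88, [488.6, -238.6, 177.6], [331.0, 300.0])]
hook_seat [(0.44, [530.8, 47.8, 53.7], [269.0, 210.0])]
hook_collar [(0.67, [493.6, -234.6, 140.0], [329.0, 301.0])]
rest_top [(0.85, [497.0, -236.5, 137.9], [331.0, 301.0])]
well_left [(0.66, [526.3, 43.0, 139.6], [268.0, 197.0])]
well_right [(0.83, [534.1, -60.5, 140.1], [296.0, 228.0])]
blue_carrier [(0.54, [527.0, 44.0, 8.4], [269.0, 219.0]), (0.49, [570.1, 151.1, -2.5], [261.0, 184.0])]
blue_bail [(0.69, [536.8, -56.3, 7.3], [294.0, 246.0]), (0.61, [569.8, 152.1, 33.5], [260.0, 178.0]), (0.45, [527.7, 46.8, 57.7], [269.0, 210.0])]
orange_carrier [(0.68, [535.6, -54.0, 6.1], [293.0, 246.0]), (0.61, [528.2, -10.6, 0.7], [281.0, 236.0])]
tray_floor [(0.55, [523.9, 322.8, 4.6], [215.0, 149.0])]
block [(0.93, [531.3, -10.5, -1.0], [282.0, 235.0]), (0.18, [492.8, -234.4, 137.3], [329.0, 301.0])]
hook_rest
[... 461 characters left out ...]
2.0])]
rest_top [(0.65, [499.2, -234.8, 139.3], [385.0, 162.0])]
well_left [(0.65, [527.8, 42.2, 142.4], [276.0, 213.0])]
well_right [(0.9, [532.3, -55.2, 143.8], [312.0, 189.0])]
blue_carrier [(0.7, [532.6, 43.2, 7.1], [275.0, 222.0]), (0.57, [572.0, 153.7, 2.7], [229.0, 231.0])]
blue_bail [(0.89, [525.7, 37.2, 60.5], [278.0, 219.0]), (0.6, [573.0, 151.9, 36.5], [228.0, 228.0])]
orange_carrier [(0.64, [535.1, -58.8, 8.8], [309.0, 200.0]), (0.59, [497.7, -234.2, 0.9], [373.0, 178.0]), (0.28, [529.2, 43.7, 139.5], [275.0, 213.0])]
tray_floor [(0.89, [522.4, 319.4, 3.5], [182.0, 282.0])]
block [(0.75, [528.6, -9.5, 0.6], [293.0, 213.0])]
hook_rest [(0.97, [499.5, -234.9, 3.8], [373.0, 177.0])]
```

View pics/side0.png

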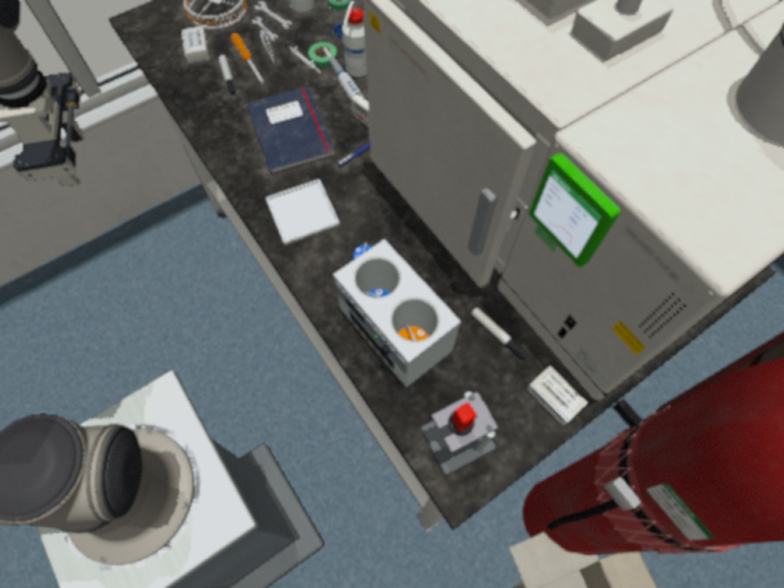

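View pics/top0.png

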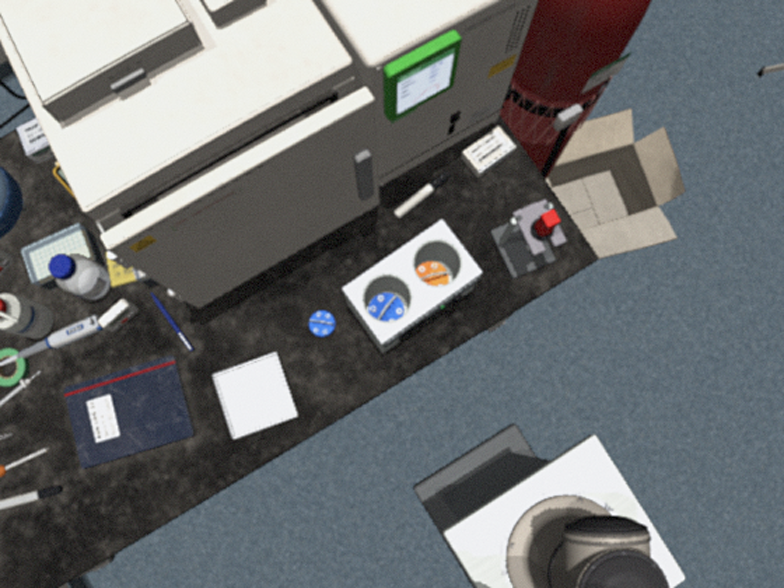

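```bash
python3 - <<'E'
import cv2
for n,b in(("side0",(220,140,380,340)),("top0",(200,130,420,260))):
    im=cv2.imread(f"pics/{n}.png"); im=im[int(b[1]*1.4):int(b[3]*1.4),int(b[0]*1.4):int(b[2]*1.4)]
    s=min(800/im.shape[1],600/im.shape[0]);cv2.imwrite(f"pics/{n}c.png",cv2.resize(im,None,fx=s,fy=s,interpolation=cv2.INTER_CUBIC));print(s*1.4)
E
```

```text
3.0107526881720426
3.6363636363636362
```

View pics/side0c.png

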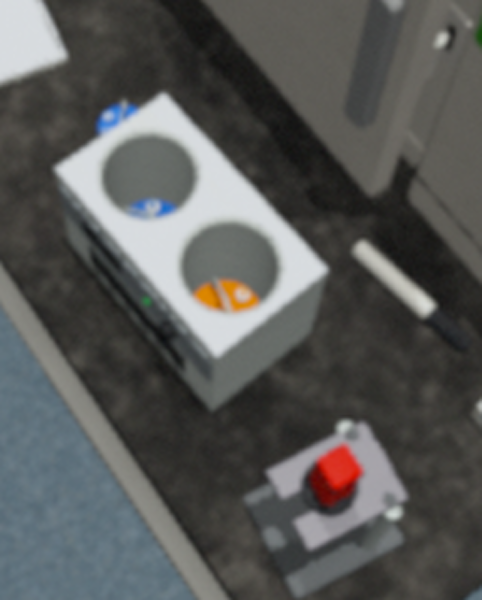

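View pics/top0c.png

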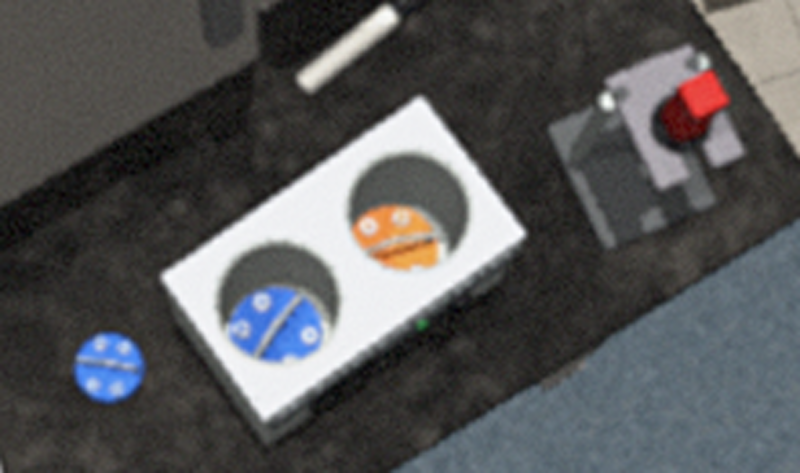

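The candidates for the blue carrier, in full top-picture pixels, are the one in the left well (275,222) and one on the bench (229,231). The carrier meant stands in a well and has the larger puck, so it's the left-well one. Next I'll measure the yaws and sizes.

```bash
cat > m.py <<'E'
from h import *
np.set_printoptions(precision=1,suppress=True)
def hdr(n,N=8):
    cs=[capture(n) for _ in range(N)]; c=cs[0]; c["img"]=np.mean([x["img"] for x in cs],0).astype(np.uint8); return c
E
python3 - <<'E'
from m import *
c=hdr("top",3); s=hdr("side",3)
f=lambda x,y:(x/3.63636+200,y/3.63636+130)
g=lambda x,y:(x/3.01075+220,y/3.01075+140)
P=[atz(c,f(*p),140) for p in [(162,277),(422,97),(526,235),(265,418)]]
print("block top",np.array(P),np.mean(P,0))
P=[atz(s,g(*p),140) for p in [(55,168),(163,93),(328,270),(215,357)]]
print("block side",np.array(P),np.mean(P,0))
print("bail top",atz(c,f(261,355),50),atz(c,f(305,293),50))
print("puck dia well: top ",atz(c,f(225,322),24),atz(c,f(328,322),24))
print("puck dia bench: top ",atz(c,f(73,367),20),atz(c,f(146,367),20))
P=[atz(c,f(*p),140) for p in [(606,84),(688,45),(745,155),(663,190)]]
print("rest top",np.array(P),np.mean(P,0))
P=[atz(s,g(*p),140) for p in [(265,474),(363,424),(408,492),(310,550)]]
print("rest side",np.array(P),np.mean(P,0))
save(c,"blue_crop.png",(255,190,300,240),12); save(c,"rest_crop.png",(340,130,410,205),8)
save(s,"rest_crop_s.png",(295,270,365,345),8); save(s,"blue_crop_s.png",(235,165,315,250),7)
E
```

```text
block top [[ 577.7   94.7  140. ]
 [ 592.3 -105.3  140. ]
 [ 482.5 -112.6  140. ]
 [ 469.4   85.8  140. ]] [530.5  -9.4 140. ]
block side [[ 469.5   86.   140. ]
 [ 578.8   94.4  140. ]
 [ 593.1 -106.1  140. ]
 [ 482.6 -113.2  140. ]] [531.   -9.7 140. ]
bail top [517.1  61.2  50. ] [537.8  14.1  50. ]
puck dia well: top  [553.3  68.4  24. ] [516.6   8.3  24. ]
puck dia bench: top  [581.4 173.2  20. ] [555.4 130.4  20. ]
rest top [[ 538.6 -210.5  140. ]
 [ 533.1 -270.7  140. ]
 [ 453.5 -260.5  140. ]
 [ 461.7 -202.6  140. ]] [ 496.7 -236.1  140. ]
rest side [[ 461.4 -203.1  140. ]
 [ 540.2 -214.5  140. ]
 [ 535.7 -270.3  140. ]
 [ 455.6 -262.4  140. ]] [ 498.3 -237.6  140. ]
```

View pics/blue_crop.png

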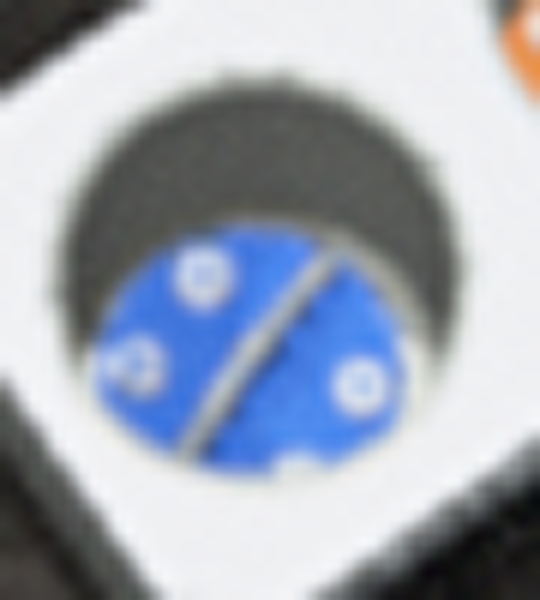

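View pics/rest_crop.png

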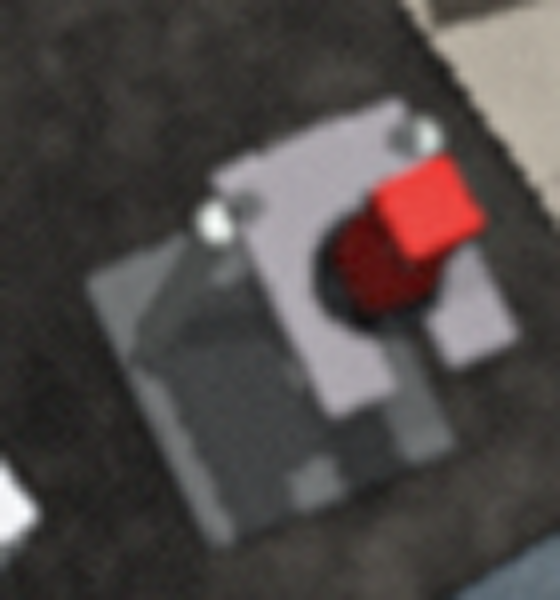

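View pics/rest_crop_s.png

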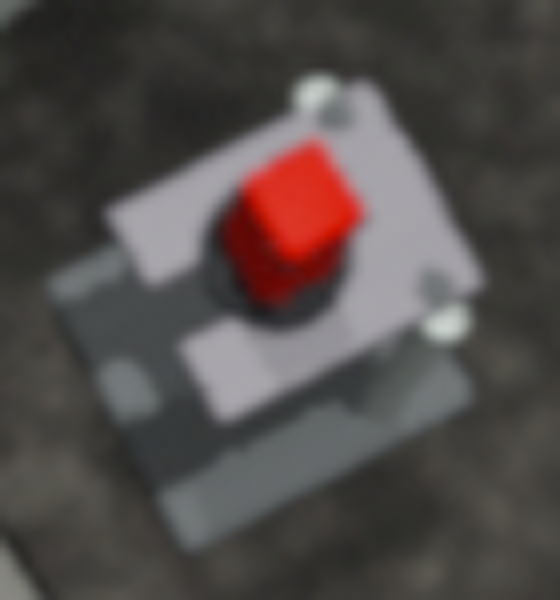

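View pics/blue_crop_s.png

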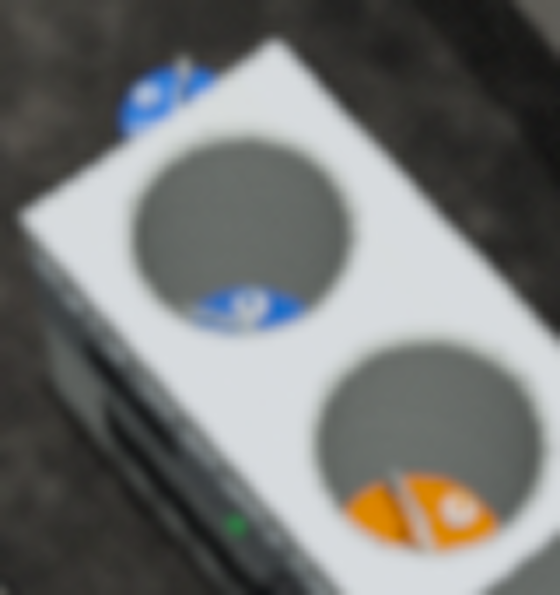

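```bash
python3 - <<'E'
from m import *
c=capture("top")
f=lambda x,y:(x/12+255-.46,y/12+190-.46)
P=[atz(c,f(*p),28) for p in [(203,275),(140,365),(362,385),(300,463)]]
P=np.array(P);print(P,(P[0]+P[3])/2,(P[1]+P[2])/2)
for a,b in((0,1),(2,3)): 
    d=P[a]-P[b]; print("y-axis yaw",np.degrees(np.arctan2(d[0],-d[1])),np.linalg.norm(d))
for a,b in((0,2),(1,3)): 
    d=P[a]-P[b]; print("x-axis yaw",np.degrees(np.arctan2(d[1],d[0])),np.linalg.norm(d))
print("cam",c["world_from_camera"][:3,3])
# model bail overlay
cen=((P[0]+P[3])/2+(P[1]+P[2])/2)/2
for yaw in (15,20,25,30):
  a=np.radians(yaw); 
  out=[]
  for y,z in((-27,24),(-27,38),(0,58),(27,38),(27,24)):
    w=[cen[0]-np.sin(a)*y,cen[1]+np.cos(a)*y,z]; out.append(((proj(c,w)-[255,190]+.46)*12).round().tolist())
  print(yaw,out)
cw=proj(c,[527.1,40.3,140]);print(((cw-[255,190]+.46)*12))
E
```

```text
[[553.4  40.4  28. ]
 [544.   61.4  28. ]
 [516.5  24.4  28. ]
 [509.3  43.8  28. ]] [531.4  42.1  28. ] [530.3  42.9  28. ]
y-axis yaw 24.215359502605672 22.95220514273523
y-axis yaw 20.438537554047848 20.7272480515298
x-axis yaw 23.457659335684284 40.2088805769246
x-axis yaw 26.777869945578075 38.8789331231251
cam [ 349.9  144.  1188.1]
15 [[341.0, 283.0], [342.0, 270.0], [250.0, 346.0], [160.0, 458.0], [161.0, 468.0]]
20 [[332.0, 275.0], [333.0, 262.0], [250.0, 346.0], [168.0, 465.0], [170.0, 476.0]]
25 [[323.0, 269.0], [324.0, 256.0], [250.0, 346.0], [177.0, 472.0], [179.0, 483.0]]
30 [[314.0, 263.0], [314.0, 250.0], [250.0, 346.0], [187.0, 478.0], [189.0, 488.0]]
[267.7 277.2]
```

```bash
python3 - <<'E'
from m import *
c=capture("top");s=capture("side")
f=lambda x,y:(x/8+340-.44,y/8+130-.44)
P=np.array([atz(c,f(*p),206) for p in [(370,195),(445,155),(485,215),(415,258)]]);print(P,P.mean(0))
g=lambda x,y:(x/8+295-.44,y/8+270-.44)
P=np.array([atz(s,g(*p),206) for p in [(243,193),(318,142),(362,212),(300,250)]]);print(P,P.mean(0))
print(get_obs()["tcp_rot"],get_obs()["time"])
E
python3 -m handwheel '{"translation": [[0.15,-0.36,0.05],[0.15,-0.36,0.05],[0.15,-0.36,0.05],[0.15,-0.36,0.05],[0.15,-0.36,0.05],[0.15,-0.36,0.05],[0.15,-0.36,0],[0.15,-0.36,0]], "twist": [-0.1,-0.1,-0.1,-0.1,-0.1,-0.1,-0.1,-0.1]}' 0
```

```text
[[ 503.5 -223.1  206. ]
 [ 502.2 -247.4  206. ]
 [ 482.4 -247.1  206. ]
 [ 482.3 -223.6  206. ]] [ 492.6 -235.3  206. ]
[[ 480.1 -226.2  206. ]
 [ 502.9 -226.8  206. ]
 [ 501.  -246.6  206. ]
 [ 482.9 -245.2  206. ]] [ 491.7 -236.2  206. ]
[-3.1 -0.   1.2] 1.75
time: 2.75
tool_pos: [386.5, 41.6, 264.4]
tcp_rot: [-3.141, -0.007, -0.117]
contact_force: [1.1, -0.0, -0.1]
grip_width: 92.0
```

```bash
python3 -m handwheel '{"translation": [[0.12,-0.34,0],[0.12,-0.34,0],[0.12,-0.34,0],[0.12,-0.34,0],[0.12,-0.34,0],[0.1,-0.15,0],[0,0,0],[0,0,0]], "twist": [0.01,0,0,0,0,0,0,0]}' 0
python3 - <<'E'
from m import *
for n in("top","side"):
    c=hdr(n,2); save(c,n+"1.png",(340,130,410,205) if n=="top" else (295,240,365,345),7)
    for l in("hook_handle","hook_collar"): print(n,l,[(round(r["score"],2),W(c,r["position"])) for r in spot_point(n,l)])
print(get_obs()["tool_pos"],get_obs()["tcp_rot"])
E
```

```text
time: 3.75
tool_pos: [493.6, -249.5, 264.1]
tcp_rot: [-3.141, -0.009, -0.11]
contact_force: [-0.9, -0.1, 0.4]
grip_width: 91.8
top hook_handle [(0.53, array([ 494.4, -232.1,  174.4]))]
top hook_collar [(0.8, array([ 492.7, -236.3,  136.5]))]
side hook_handle [(0.51, array([521.9, 320.2,   3.4]))]
side hook_collar [(0.75, array([525.9,  43.3,   6.3]))]
[ 494.  -249.8  264.5] [-3.1 -0.  -0.1]
```

```bash
python3 -m handwheel '{"translation": [[-0.008,0.09,0],[0,0,-0.1],[0,0,-0.13],[0,0,-0.13],[0,0,-0.13],[0,0,-0.06],[0,0,0],[0,0,0]], "twist": [0.01,0,0,0,0,0,0,0]}' 0
python3 - <<'E'
from m import *
for n in("top","side"):
    c=hdr(n,1); save(c,n+"2.png",(340,130,420,205) if n=="top" else (280,240,370,345),6 if n=="side" else 7)
E
```

```text
time: 5.15
tool_pos: [491.6, -233.1, 176.2]
tcp_rot: [-3.141, -0.008, -0.09]
contact_force: [-0.2, -0.2, -0.1]
grip_width: 91.7
```

View pics/side2.png

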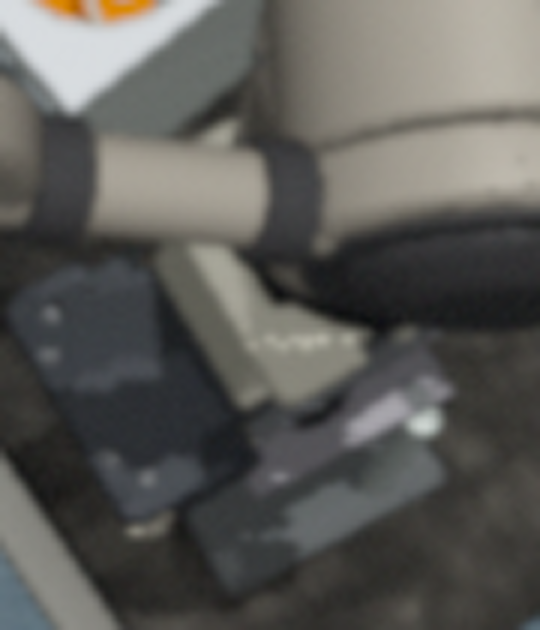

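View pics/top2.png

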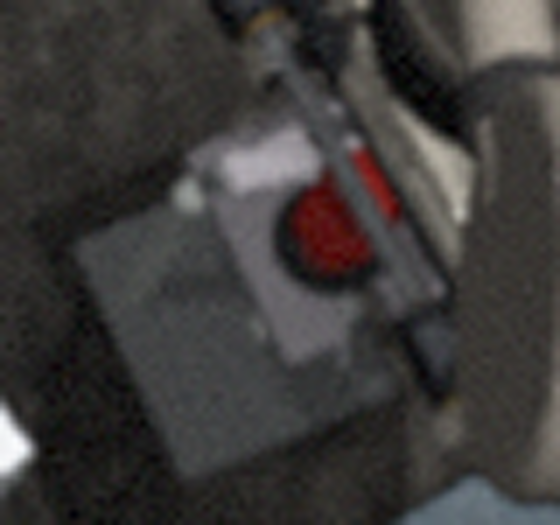

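```bash
python3 -m handwheel '{"translation": [[0.004,-0.017,0.02],[0,0,0],[0,0,0],[0,0,0],[0,0,0],[0,0,0],[0,0,0],[0,0,0]], "twist": [0,0,0,0,0,0,0,0]}' 255
```

```text
time: 6.25
tool_pos: [492.8, -236.3, 180.7]
tcp_rot: [3.141, -0.011, -0.09]
contact_force: [0.3, -0.1, 0.1]
grip_width: 23.2
```

```bash
python3 -m handwheel '{"translation": [[0,0,0.05],[0,0,0.15],[0,0,0.2],[0,0,0.2],[0,0,0.2],[0,0,0.15],[0,0,0],[0,0,0]], "twist": [0,0,0,0,0,0,0,0]}' 255
python3 - <<'E'
from m import *
for n in("top","side"):
    c=hdr(n,1); save(c,n+"3.png",None,1.4)
    for l in("hook_handle","hook_collar","hook_seat"): print(n,l,[(round(r["score"],2),W(c,r["position"])) for r in spot_point(n,l)])
E
```

```text
time: 7.25
tool_pos: [491.3, -235.3, 328.5]
tcp_rot: [-3.141, -0.009, -0.09]
contact_force: [0.1, 1.0, -1.8]
grip_width: 23.9
top hook_handle [(0.54, array([ 497. , -236.7,  323.5]))]
top hook_collar []
top hook_seat [(0.86, array([ 491.9, -235.2,  173.1])), (0.19, array([ 493.9, -233.7,  320.3]))]
side hook_handle [(0.41, array([ 488.5, -235.6,  179. ]))]
side hook_collar []
side hook_seat [(0.56, array([ 488.7, -235. ,  177.2])), (0.44, array([ 494.2, -231.6,   -2.2]))]
```

View pics/top3.png

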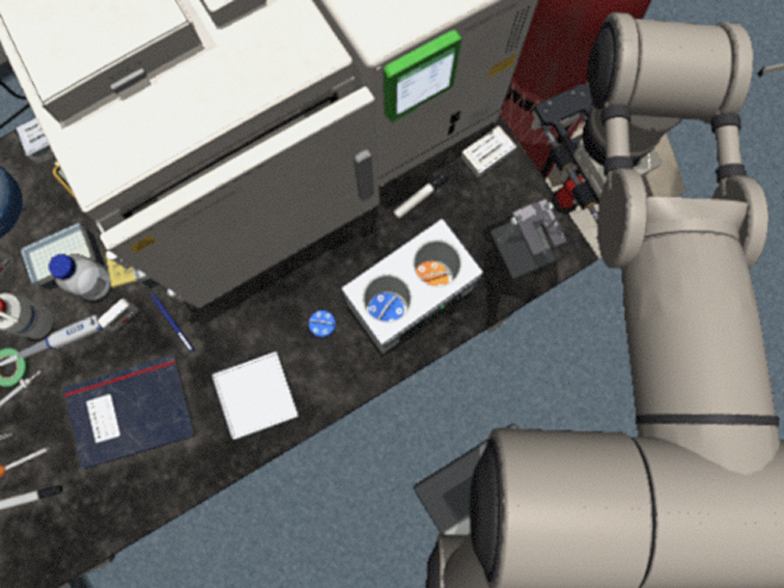

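View pics/side3.png

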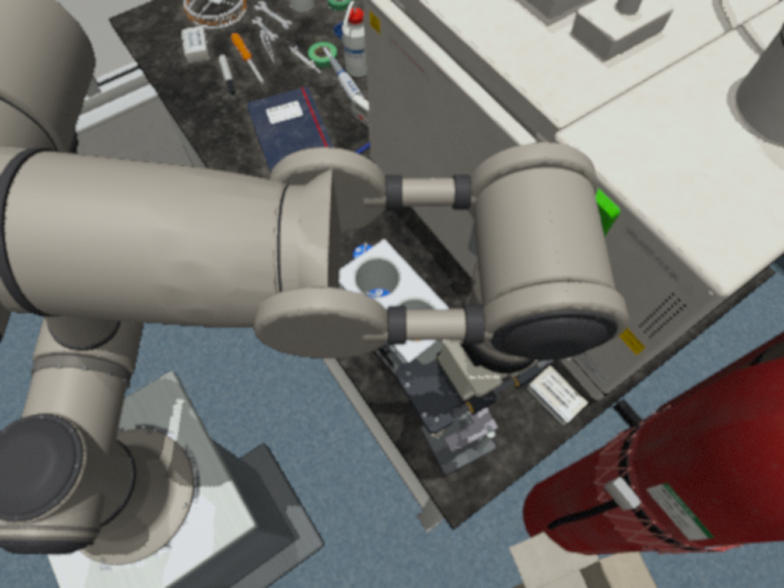

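```bash
python3 -m handwheel '{"translation": [[0,0.2,0],[0.02,0.3,0],[0.04,0.34,0],[0.04,0.34,0],[0.02,0.3,0],[0.01,0.2,0],[0,0.05,0],[0,0,0]], "twist": [0.05,0.05,0.05,0.05,0.05,0.05,0.02,0]}' 255
python3 - <<'E'
from m import *
for n in("top","side"):
    c=hdr(n,1); save(c,n+"4.png",None,1.4)
    for l in("hook_handle","hook_seat","blue_bail"): print(n,l,[(round(r["score"],2),W(c,r["position"])) for r in spot_point(n,l)])
E
```

```text
time: 8.65
tool_pos: [510.5, 30.6, 327.4]
tcp_rot: [-3.141, -0.008, 0.426]
contact_force: [-0.4, 0.3, -0.9]
grip_width: 23.5
top hook_handle []
top hook_seat []
top blue_bail [(0.75, array([526.1,  38.9,  56.5])), (0.51, array([571. , 153.5,  36.4]))]
side hook_handle [(0.49, array([ 495.6, -234. ,  139.5]))]
side hook_seat [(0.64, array([509. ,  31.9, 178.7]))]
side blue_bail [(0.58, array([527.7,  46.1,  55.9])), (0.44, array([570.8, 152.9,  34.5]))]
```

View pics/top4.png

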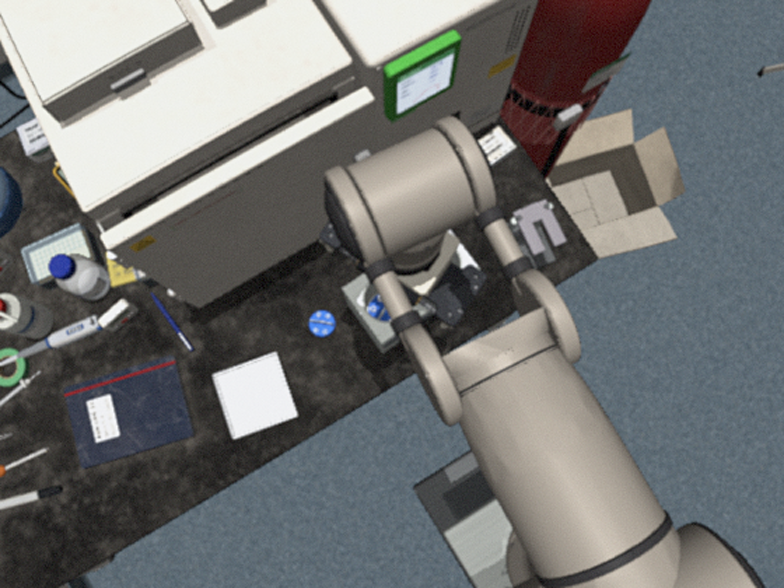

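View pics/side4.png

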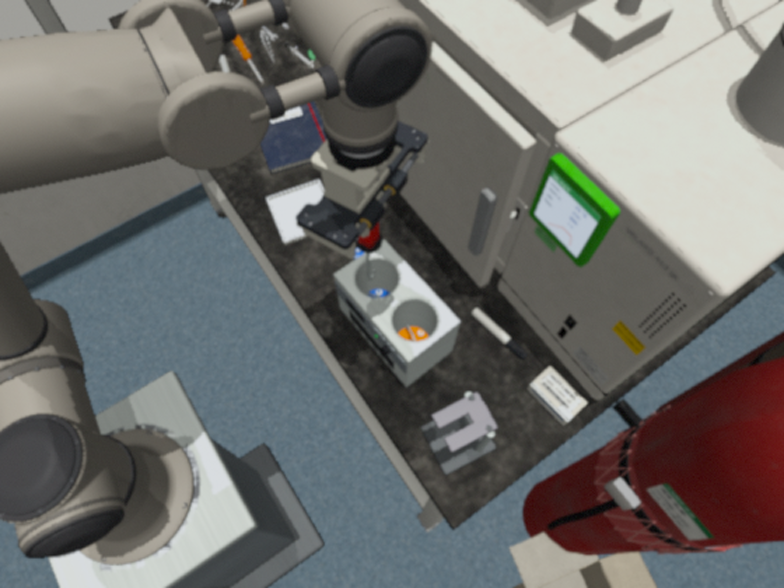

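```bash
python3 -m handwheel '{"translation": [[0.017,0.03,0],[0,0,0],[0,0,-0.08],[0,0,-0.1],[0,0,-0.1],[0,0,-0.1],[0,0,-0.05],[0,0,0]], "twist": [0,0,0,0,0,0,0,0]}' 255
python3 - <<'E'
from m import *
c=hdr("side",2); save(c,"side5.png",(235,130,325,240),6)
p=get_obs()["tool_pos"];print(p,get_obs()["tcp_rot"])
for l in("hook_seat","hook_collar"): print(l,[(round(r["score"],2),W(c,r["position"])) for r in spot_point("side",l)])
print([((proj(c,q)-[235,130])*6).round() for q in (p-[0,0,150.7],p-[0,0,40.7],[528.5,42,56])])
E
```

```text
time: 10.05
tool_pos: [512.1, 34.7, 257.4]
tcp_rot: [-3.139, -0.006, 0.424]
contact_force: [-0.7, -0.5, -0.2]
grip_width: 23.5
[512.5  34.7 258.2] [-3.1 -0.   0.4]
hook_seat [(0.49, array([506.2,  37.6, 107.6]))]
hook_collar [(0.67, array([514.1,  31.7, 216.9])), (0.61, array([510.5,  31. , 251.9]))]
[array([184., 471.]), array([175., 339.]), array([209., 491.])]
```

View pics/side5.png

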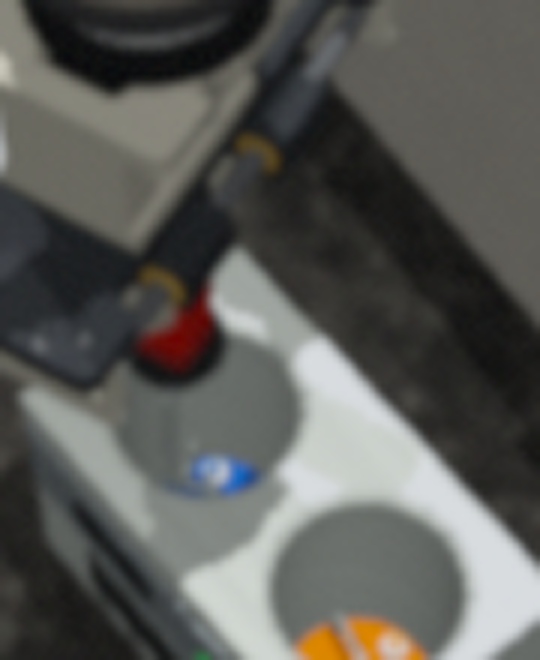

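```bash
python3 -m handwheel '{"translation": [[0,0,-0.08],[0,0,-0.08],[0,0,-0.08],[0,0,-0.08],[0,0,-0.07],[0,0,-0.05],[0,0,-0.02],[0,0,0]], "twist": [0,0,0,0,0,0,0,0]}' 255
python3 - <<'E'
from m import *
p=get_obs()["tool_pos"];print(p,get_obs()["tcp_rot"],get_obs()["contact_force"])
for n in("side","top"):
    c=hdr(n,2); save(c,n+"6.png",(235,130,325,240) if n=="side" else (240,150,340,250),6)
E
```

```text
time: 11.25
tool_pos: [512.5, 34.7, 184.6]
tcp_rot: [-3.14, -0.008, 0.424]
contact_force: [0.1, -0.3, -1.0]
grip_width: 23.6
[512.5  34.7 184.6] [-3.1 -0.   0.4] [ 0.1 -0.3 -1. ]
```

View pics/side6.png

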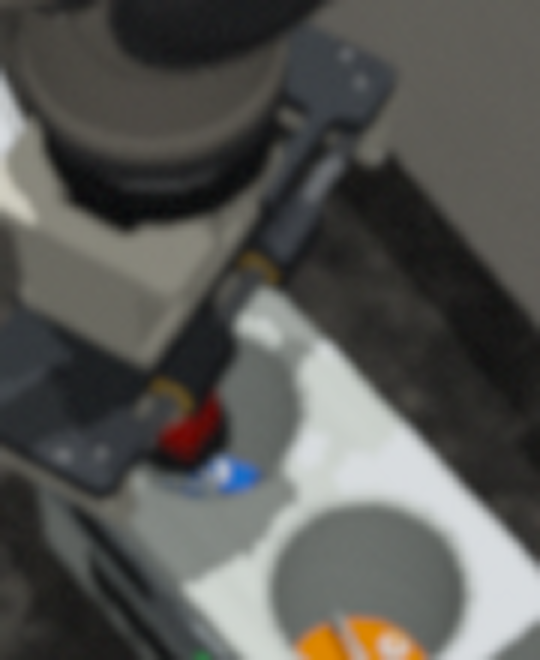

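View pics/top6.png

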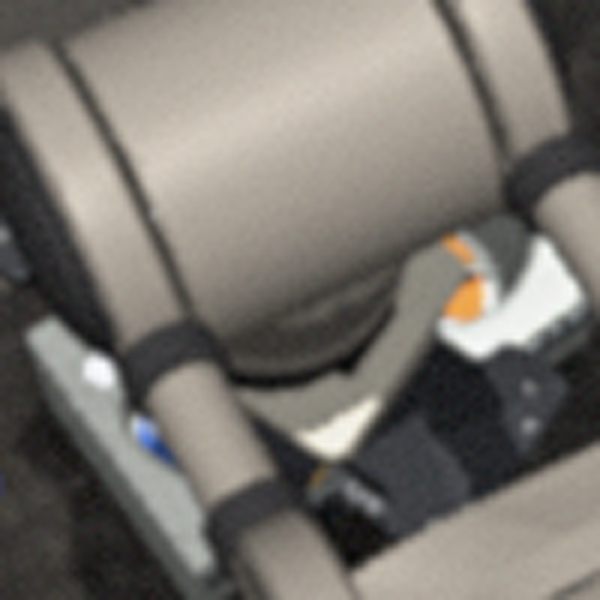

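```bash
python3 -m handwheel '{"translation": [[0,0,0.012],[0.025,0.011,0],[0.025,0.011,0],[0.025,0.011,0],[0.02,0.01,0],[0.006,0.002,0],[0,0,0],[0,0,0]], "twist": [0,0,0,0,0,0,0,0]}' 255
```

```text
time: 12.45
tool_pos: [529.4, 42.0, 187.4]
tcp_rot: [-3.141, -0.009, 0.424]
contact_force: [0.2, 0.3, -1.0]
grip_width: 23.7
```

```bash
python3 -m handwheel '{"translation": [[0.018,0.008,0],[0,0,0],[0,0,0.03],[0,0,0.03],[0,0,0.03],[0,0,0.03],[0,0,0.03],[0,0,0]], "twist": [0,0,0,0,0,0,0,0]}' 255
python3 - <<'E'
from m import *
p=get_obs()["tool_pos"];print(p,get_obs()["tcp_rot"],get_obs()["contact_force"])
c=hdr("side",2); save(c,"side7.png",(235,130,325,240),6)
for l in("blue_bail","blue_carrier"): print(l,[(round(r["score"],2),W(c,r["position"])) for r in spot_point("side",l)])
E
```

```text
time: 13.45
tool_pos: [531.9, 43.2, 211.5]
tcp_rot: [-3.141, -0.009, 0.424]
contact_force: [0.0, -0.0, -3.0]
grip_width: 24.0
[531.9  43.2 211.5] [-3.1 -0.   0.4] [ 0. -0. -3.]
blue_bail [(0.64, array([528.7,  48.2,  62.9]))]
blue_carrier [(0.64, array([525.2,  43.1,  13.7]))]
```

View pics/side7.png

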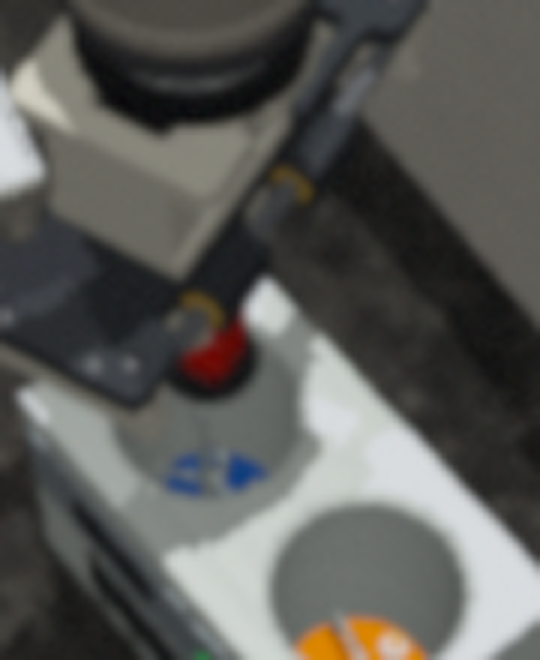

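```bash
python3 -m handwheel '{"translation": [[-0.015,-0.005,0],[-0.015,-0.006,0],[0,0,0],[0,0,0.02],[0,0,0.04],[0,0,0.06],[0,0,0.06],[0,0,0.06]], "twist": [0,0,0,0,0,0,0,0]}' 255
python3 - <<'E'
from m import *
print(get_obs()["contact_force"])
c=hdr("side",2); save(c,"side8.png",(235,130,325,240),6)
for l in("blue_bail","blue_carrier"): print(l,[(round(r["score"],2),W(c,r["position"])) for r in spot_point("side",l)])
E
```

```text
time: 14.65
tool_pos: [526.5, 41.4, 249.0]
tcp_rot: [-3.14, -0.007, 0.424]
contact_force: [0.9, 0.4, -2.6]
grip_width: 23.8
[ 0.9  0.4 -2.6]
blue_bail [(0.58, array([523.9,  47.9, 102.3]))]
blue_carrier [(0.52, array([518.7,  42.4,  49.5]))]
```

View pics/side8.png

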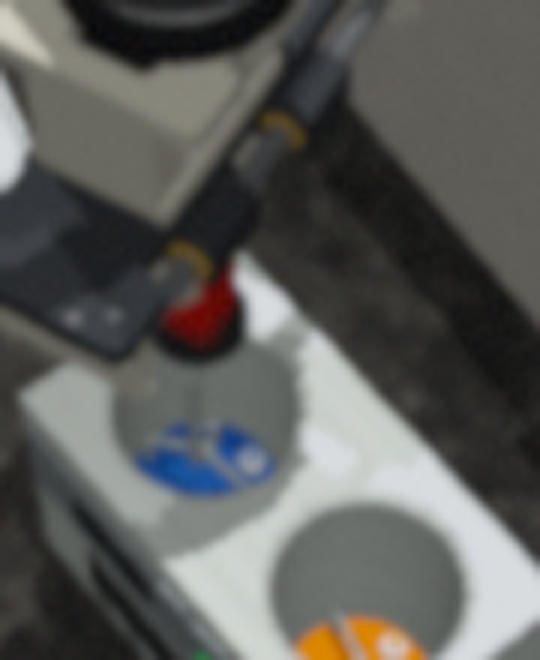

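```bash
python3 -m handwheel '{"translation": [[0,0,0.04],[0,0,0.06],[0,0,0.06],[0,0,0.06],[0,0,0.06],[0,0,0.06],[0,0,0.03],[0,0,0]], "twist": [0,0,0,0,0,0,0,0]}' 255
python3 - <<'E'
from m import *
p=get_obs()["tool_pos"];print(p,get_obs()["contact_force"])
c=hdr("side",2); save(c,"side9.png",(235,130,325,240),6)
for l in("blue_bail","blue_carrier"): print(l,[(round(r["score"],2),W(c,r["position"])) for r in spot_point("side",l)])
s=p-[0,0,150.7]
print("apex",[((proj(c,q)-[235,130])*6).round() for q in (s,s-[0,0,32])])
a=.42
for ang in range(0,360,45):
    t=np.radians(ang); print(((proj(c,s+[32*np.cos(t),32*np.sin(t),-32])-[235,130])*6).round(),end=" ")
E
```

```text
time: 15.85
tool_pos: [526.2, 41.4, 307.6]
tcp_rot: [-3.14, -0.007, 0.424]
contact_force: [-0.2, -0.3, -2.9]
grip_width: 23.5
[526.2  41.4 307.6] [-0.2 -0.3 -2.9]
blue_bail [(0.63, array([523.8,  43.4, 156.6])), (0.5, array([572.6, 151.5,  35. ]))]
blue_carrier [(0.8, array([523.2,  39.2, 110.2])), (0.54, array([570.2, 148.9,  -0.8]))]
apex [array([200., 384.]), array([202., 422.])]
[267. 382.] [217. 353.] [158. 364.] [124. 409.] [135. 463.] [187. 493.] [247. 481.] [280. 434.]
```

View pics/side9.png

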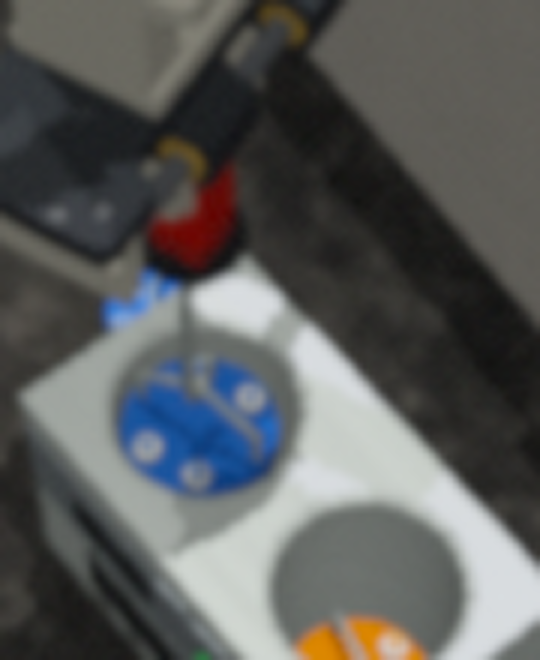

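```bash
python3 -m handwheel '{"translation": [[0,0,0.03],[0,0,0.05],[0,0,0.06],[0,0,0.06],[0,0,0.06],[0,0,0.05],[0,0,0.03],[0,0,0]], "twist": [0,0,0,0,0,0,0,0]}' 255
python3 - <<'E'
from m import *
print(get_obs()["contact_force"])
c=hdr("side",1); save(c,"side10.png",(235,100,325,210),6)
c=hdr("top",2); save(c,"top10.png",None,1.4)
P=[(213,387),(276,353),(298,403),(234,438)]
Q=np.array([atz(c,(x/1.4,y/1.4),10) for x,y in P]);print(Q,Q.mean(0))
E
```

```text
time: 17.05
tool_pos: [526.0, 41.4, 361.9]
tcp_rot: [-3.14, -0.006, 0.424]
contact_force: [-0.4, -0.0, -2.2]
grip_width: 23.8
[-0.4 -0.  -2.2]
[[572.6 375.7  10. ]
 [566.9 249.3  10. ]
 [470.2 259.8  10. ]
 [475.5 386.9  10. ]] [521.3 317.9  10. ]
```

View pics/side10.png

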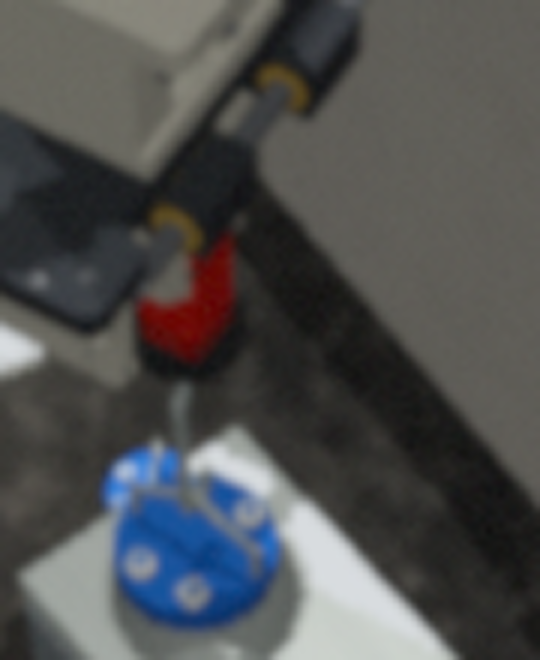

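View pics/top10.png

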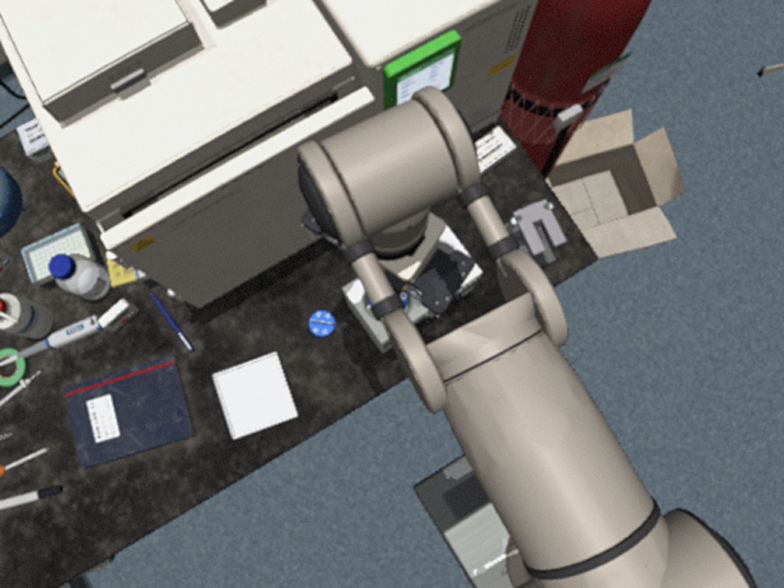

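```bash
python3 -m handwheel '{"translation": [[0,0.03,0],[0,0.06,0],[0,0.1,0],[0,0.13,0],[0,0.15,0],[0,0.15,0],[0,0.15,0],[0,0.15,0]], "twist": [0,0,0,0,0,0,0,0]}' 255
python3 -m handwheel '{"translation": [[0,0.15,0],[0,0.15,0],[0,0.15,0],[0,0.14,0],[0,0.1,0],[0,0.07,0],[0,0.04,0],[0,0.01,0]], "twist": [0,0,0,0,0,0,0,0]}' 255
```

```text
time: 18.2
tool_pos: [524.5, 188.8, 360.3]
tcp_rot: [-3.137, -0.004, 0.425]
contact_force: [-0.8, -0.7, -2.6]
grip_width: 23.7
time: 19.2
tool_pos: [522.2, 321.5, 359.4]
tcp_rot: [-3.136, -0.003, 0.43]
contact_force: [-0.8, -0.1, -2.4]
grip_width: 23.4
```

```bash
python3 - <<'E'
from m import *
p=get_obs()["tool_pos"];print(p,get_obs()["contact_force"])
for n in("side","top"):
    c=hdr(n,1); save(c,n+"11.png",None,1.4)
    for l in("blue_bail","blue_carrier","tray_floor"): print(l,[(round(r["score"],2),W(c,r["position"])) for r in spot_point(n,l)])
E
```

```text
[522.2 321.5 359.4] [-0.8 -0.1 -2.4]
blue_bail [(0.91, array([518.5, 325.5, 211.8])), (0.61, array([570.8, 153. ,  34.1]))]
blue_carrier [(0.7, array([516. , 322.4, 164. ])), (0.59, array([569.5, 152.1,  -2.5])), (0.48, array([527.4,  42.5, 137.3]))]
tray_floor [(0.7, array([522.2, 323.2,   3.6])), (0.6, array([514.4, 322.6, 158.2]))]
blue_bail [(0.83, array([573.6, 155.7,  36.4])), (0.69, array([528.2, -11.1,   2.3]))]
blue_carrier []
tray_floor [(0.6, array([521.4, 317. ,   2. ]))]
```

View pics/side11.png

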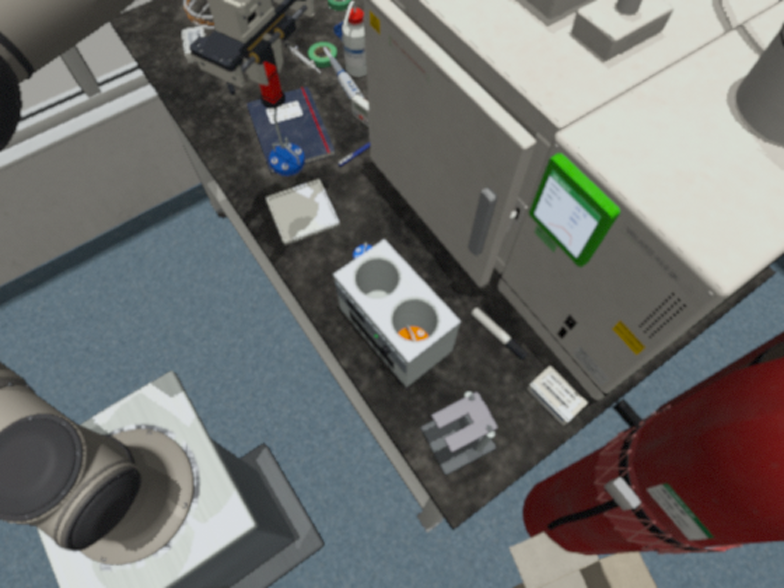

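View pics/top11.png

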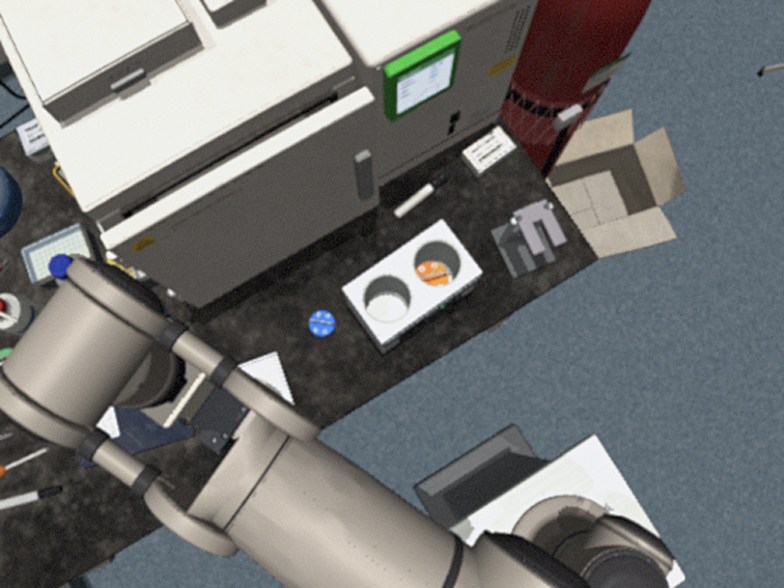

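```bash
python3 -m handwheel '{"translation": [[0,0,-0.03],[0,0,-0.06],[0,0,-0.09],[0,0,-0.1],[0,0,-0.1],[0,0,-0.1],[0,0,-0.1],[0,0,-0.08]], "twist": [0,0,0,0,0,0,0,0]}' 255
python3 -m handwheel '{"translation": [[0,0,-0.06],[0,0,-0.05],[0,0,-0.04],[0,0,-0.03],[0,0,-0.02],[0,0,-0.02],[0,0,0],[0,0,0]], "twist": [0,0,0,0,0,0,0,0]}' 255
python3 - <<'E'
from m import *
p=get_obs()["tool_pos"];print(p,get_obs()["contact_force"])
c=hdr("side",2); save(c,"side12.png",(170,80,260,190),6)
for l in("blue_bail","blue_carrier","tray_floor"): print(l,[(round(r["score"],2),W(c,r["position"])) for r in spot_point("side",l)])
E
```

```text
time: 20.6
tool_pos: [520.8, 320.2, 251.9]
tcp_rot: [-3.136, 0.001, 0.429]
contact_force: [-0.2, -0.2, -2.6]
grip_width: 23.4
time: 21.6
tool_pos: [520.8, 320.3, 216.5]
tcp_rot: [-3.136, 0.001, 0.429]
contact_force: [-0.5, -0.6, -2.3]
grip_width: 23.8
[520.8 320.3 216.5] [-0.5 -0.6 -2.3]
blue_bail [(0.58, array([517.9, 326.1,  66.2])), (0.46, array([571.4, 150.8,  30.4]))]
blue_carrier [(0.65, array([513.2, 316.4,  18.3])), (0.5, array([570.4, 149.8,  -1.7]))]
tray_floor [(0.83, array([523.4, 322.4,   4. ]))]
```

View pics/side12.png

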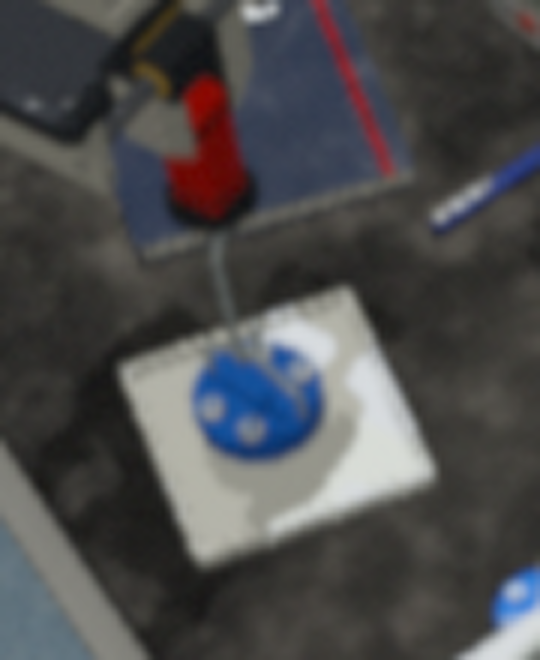

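```bash
python3 -m handwheel '{"translation": [[0.02,0,-0.02],[0,0,-0.02],[0,0,-0.015],[0,0,-0.012],[0,0,-0.01],[0,0,-0.01],[0,0,-0.008],[0,0,0]], "twist": [0,0,0,0,0,0,0,0]}' 255
python3 - <<'E'
from m import *
print(get_obs()["tool_pos"],get_obs()["contact_force"],get_obs()["contact_force"])
E
```

```text
time: 22.85
tool_pos: [523.9, 320.2, 201.2]
tcp_rot: [-3.136, 0.001, 0.429]
contact_force: [-0.5, -0.8, -2.4]
grip_width: 23.7
[523.9 320.2 201.2] [-0.5 -0.8 -2.4] [-0.5 -0.8 -2.4]
```

```bash
python3 -m handwheel '{"translation": [[0,0,-0.008],[0,0,-0.008],[0,0,-0.008],[0,0,0],[0,0,-0.008],[0,0,-0.008],[0,0,0],[0,0,0]], "twist": [0,0,0,0,0,0,0,0]}' 255
python3 - <<'E'
from m import *
print(get_obs()["tool_pos"],get_obs()["contact_force"])
c=hdr("side",2); save(c,"side13.png",(170,80,260,190),6)
for l in("blue_bail","blue_carrier","hook_seat"): print(l,[(round(r["score"],2),W(c,r["position"])) for r in spot_point("side",l)])
E
```

```text
time: 23.85
tool_pos: [524.3, 320.4, 195.6]
tcp_rot: [-3.136, -0.001, 0.429]
contact_force: [0.1, 0.5, -0.2]
grip_width: 23.9
[524.3 320.4 195.6] [ 0.1  0.5 -0.2]
blue_bail [(0.85, array([517.6, 325.8,  52.6])), (0.64, array([571.4, 151.8,  36.1]))]
blue_carrier [(0.76, array([517.9, 319.9,   5.5])), (0.62, array([570.3, 148.1,   0.6]))]
hook_seat [(0.79, array([521. , 323. ,  45.3])), (0.44, array([521.4, 320.1,  -2.7]))]
```

View pics/side13.png

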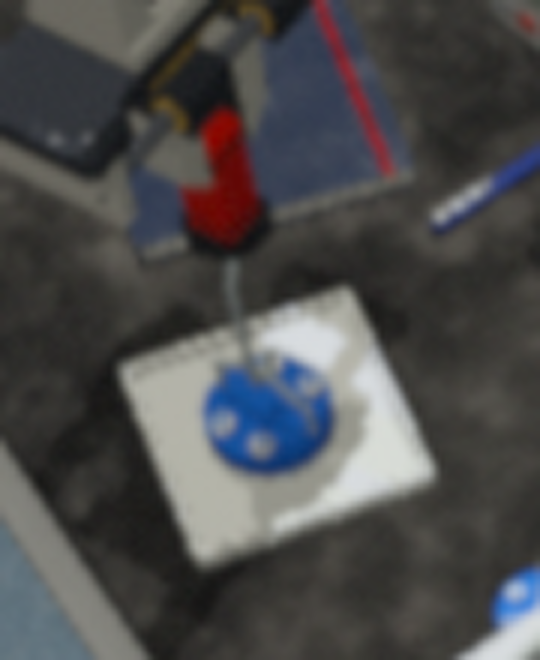

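```bash
python3 -m handwheel '{"translation": [[0,0,-0.015],[0,0,-0.02],[0,0,-0.02],[0,0,-0.015],[0,0,-0.01],[0,0,0],[0,0,0],[0,0,0]], "twist": [0,0,0,0,0,0,0,0]}' 255
python3 - <<'E'
from m import *
print(get_obs()["tool_pos"],get_obs()["contact_force"])
c=hdr("side",2); save(c,"side14.png",(170,80,260,190),6)
for l in("blue_bail","blue_carrier","hook_seat"): print(l,[(round(r["score"],2),W(c,r["position"])) for r in spot_point("side",l)])
E
```

```text
time: 25.1
tool_pos: [524.3, 320.3, 182.7]
tcp_rot: [-3.136, -0.001, 0.429]
contact_force: [-0.1, -0.8, -0.7]
grip_width: 23.5
[524.3 320.3 182.7] [-0.1 -0.8 -0.7]
blue_bail [(0.9, array([516.9, 326. ,  53.4])), (0.54, array([571.5, 153.5,  32. ]))]
blue_carrier [(0.72, array([517. , 318.8,   2.8])), (0.61, array([573.5, 151.1,  -5.8])), (0.52, array([527.5, -10. ,  -0.5]))]
hook_seat [(0.81, array([520.7, 320.8,  30.3]))]
```

View pics/side14.png

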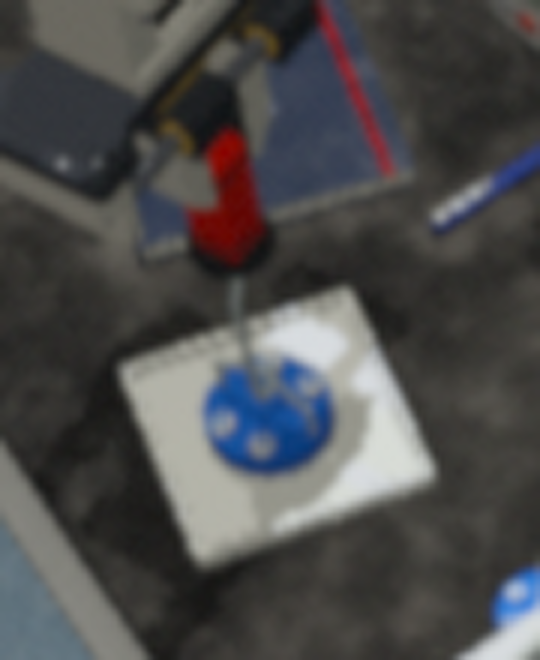

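```bash
python3 -m handwheel '{"translation": [[-0.015,-0.007,0],[-0.025,-0.011,0],[-0.025,-0.011,0],[-0.03,-0.014,0],[-0.03,-0.014,0],[-0.025,-0.011,0],[0,0,0],[0,0,0]], "twist": [0,0,0,0,0,0,0,0]}' 255
python3 - <<'E'
from m import *
print(get_obs()["tool_pos"],get_obs()["contact_force"])
c=hdr("side",2); save(c,"side15.png",(170,80,260,190),6)
for l in("blue_bail","blue_carrier","hook_seat"): print(l,[(round(r["score"],2),W(c,r["position"])) for r in spot_point("side",l)])
E
```

```text
time: 26.35
tool_pos: [500.0, 309.4, 183.0]
tcp_rot: [-3.136, -0.001, 0.429]
contact_force: [-0.6, 0.2, -1.3]
grip_width: 23.6
[500.  309.4 183. ] [-0.6  0.2 -1.3]
blue_bail [(0.7, array([519.1, 325.3,  52. ])), (0.6, array([572.5, 151.7,  34.2]))]
blue_carrier [(0.65, array([518. , 319.5,   4.6])), (0.47, array([525. , 319. ,  -3.7])), (0.39, array([572. , 149.3,  -4.5]))]
hook_seat [(0.86, array([495.9, 310.4,  32. ]))]
```

View pics/side15.png

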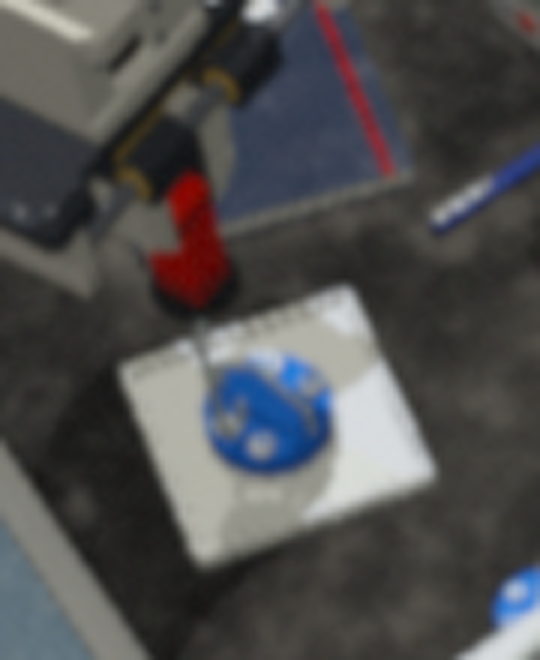

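```bash
python3 -m handwheel '{"translation": [[0,0,0.05],[0,0,0.12],[0,0,0.16],[0,0,0.18],[0,0,0.18],[0,0,0.16],[0,0,0.1],[0,0,0.03]], "twist": [0,0,0,0,0,0,0,0]}' 255
python3 - <<'E'
from m import *
print(get_obs()["tool_pos"],get_obs()["contact_force"])
c=hdr("side",2); save(c,"side16.png",(170,80,260,190),6)
E
```

```text
time: 27.6
tool_pos: [499.7, 309.2, 337.8]
tcp_rot: [-3.136, -0.003, 0.429]
contact_force: [0.4, -0.5, -1.8]
grip_width: 23.6
[499.7 309.2 337.8] [ 0.4 -0.5 -1.8]
```

View pics/side16.png

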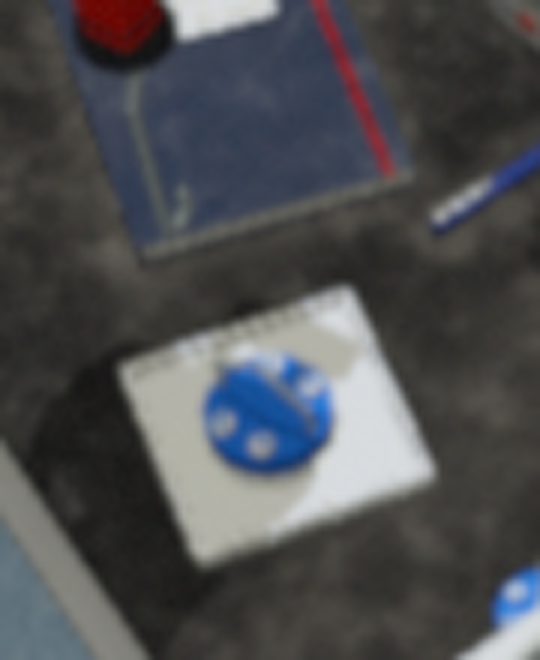

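```bash
python3 -m handwheel '{"translation": [[0,-0.1,0],[0,-0.2,0],[0,-0.25,0],[0,-0.28,0],[0,-0.28,0],[0,-0.28,0],[0,-0.28,0],[0,-0.28,0]], "twist": [0,-0.03,-0.04,-0.04,-0.04,-0.04,-0.04,-0.04]}' 255
python3 -m handwheel '{"translation": [[0,-0.28,0],[0,-0.28,0],[0,-0.28,0],[0,-0.26,0],[0,-0.2,0],[0,-0.1,0],[0,-0.05,0],[0,0,0]], "twist": [-0.03,-0.02,0,0,0,0,0,0]}' 255
```

```text
time: 28.7
tool_pos: [494.3, 3.9, 329.9]
tcp_rot: [-3.138, 0.011, -0.006]
contact_force: [1.7, 0.1, -0.7]
grip_width: 23.8
time: 29.7
tool_pos: [486.9, -226.0, 324.8]
tcp_rot: [-3.135, 0.02, -0.095]
contact_force: [0.8, 0.3, 0.3]
grip_width: 23.6
```

```bash
python3 -m handwheel '{"translation": [[0.02,-0.03,0],[0.02,-0.035,0],[0,0,0],[0,0,0],[0,0,0],[0,0,0],[0,0,0],[0,0,0]], "twist": [0,0,0,0,0,0,0,0]}' 255
python3 - <<'E'
from m import *
o=get_obs();p=o["tool_pos"];print(p,o["tcp_rot"].tolist() if hasattr(o["tcp_rot"],"tolist") else o["tcp_rot"],o["contact_force"])
for n in("side","top"):
    c=hdr(n,2); save(c,n+"17.png",(285,230,375,340) if n=="side" else (340,110,440,210),6)
    off=[285,230] if n=="side" else [340,110]
    for l in("hook_seat","hook_collar","rest_top"): print(n,l,[(round(r["score"],2),W(c,r["position"]),((proj(c,W(c,r["position"]))-off)*6).round()) for r in spot_point(n,l)])
    print([((proj(c,q)-off)*6).round() for q in (p-[0,0,150.7],p-[0,0,40.7],[492.6,-236,140])])
E
```

```text
time: 30.7
tool_pos: [493.8, -233.7, 325.3]
tcp_rot: [-3.135, 0.02, -0.091]
contact_force: [0.4, -0.2, -1.4]
grip_width: 23.7
[ 493.8 -233.7  325.3] [-3.134935291002336, 0.019722698338284106, -0.091450022172618] [ 0.4 -0.2 -1.4]
side hook_seat [(0.4, array([ 488.9, -232.3,  177.2]), array([263., 403.]))]
side hook_collar [(0.4, array([533.7, -59.7,   3. ]), array([ 54., 112.]))]
side rest_top [(0.73, array([ 493.6, -235.7,  141.3]), array([268., 427.]))]
[array([276., 400.]), array([319., 311.]), array([266., 431.])]
top hook_seat [(0.76, array([ 486.4, -230.6,  169.8]), array([295., 321.])), (0.65, array([ 494.5, -231.4,  283.9]), array([360., 201.]))]
top hook_collar [(0.87, array([ 493.8, -234.6,  286.4]), array([371., 196.])), (0.49, array([521.3, 322.3,  -1.1]), array([-950., 1040.]))]
top rest_top [(0.94, array([ 498.4, -230.6,  141.4]), array([261., 317.]))]
[array([294., 297.]), array([368., 199.]), array([280., 324.])]
```

View pics/side17.png

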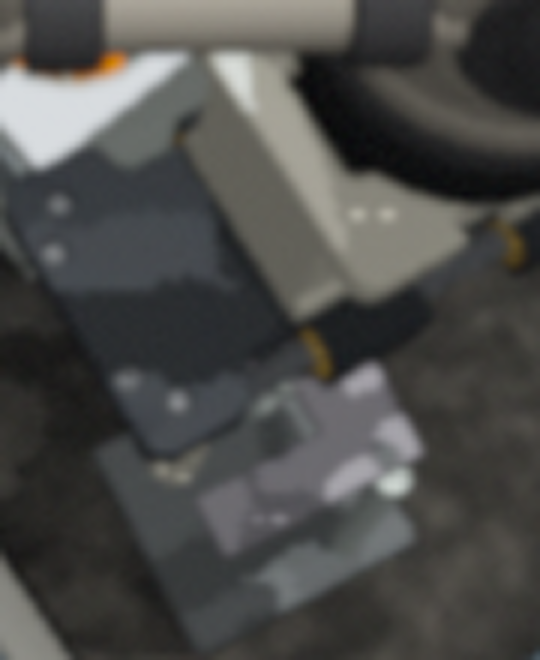

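View pics/top17.png

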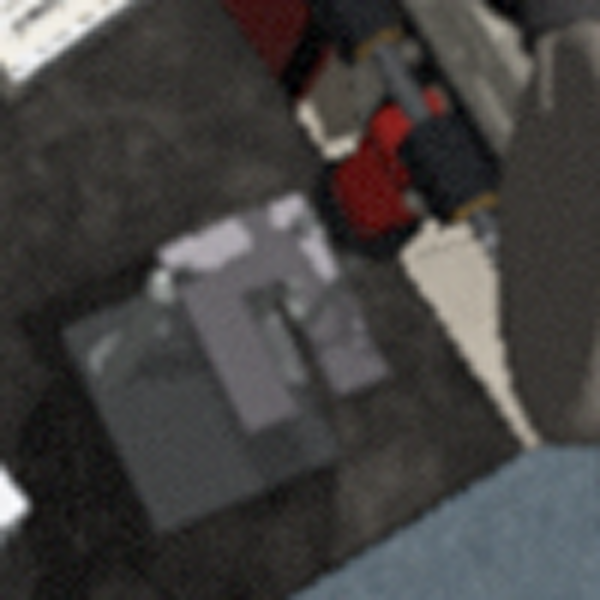

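```bash
python3 -m handwheel '{"translation": [[0.005,-0.02,0],[0,0,0],[0,0,-0.03],[0,0,-0.05],[0,0,-0.03],[0,0,0],[0,0,0],[0,0,0]], "twist": [0,0,0,0,0,0,0,0]}' 255
python3 - <<'E'
from m import *
o=get_obs();p=o["tool_pos"];print(p,o["tcp_rot"],o["contact_force"])
for n in("side","top"):
    c=hdr(n,2); save(c,n+"18.png",(285,230,375,340) if n=="side" else (360,130,420,190),6 if n=="side" else 10)
    for l in("hook_seat","hook_collar","rest_top"): print(n,l,[(round(r["score"],2),W(c,r["position"])) for r in spot_point(n,l)])
E
```

```text
time: 32.2
tool_pos: [494.5, -236.9, 307.2]
tcp_rot: [-3.135, 0.02, -0.091]
contact_force: [-0.2, 0.4, -1.1]
grip_width: 24.0
[ 494.5 -236.9  307.2] [-3.1  0.  -0.1] [-0.2  0.4 -1.1]
side hook_seat []
side hook_collar []
side rest_top [(0.68, array([ 497.5, -233.9,  140.2]))]
top hook_seat [(0.63, array([ 486.5, -236.7,  151.4]))]
top hook_collar [(0.68, array([ 490.6, -234.5,  265.6]))]
top rest_top [(0.69, array([ 499.4, -235.5,  142.7])), (0.38, array([532.3, -58.1, 139. ]))]
```

View pics/top18.png

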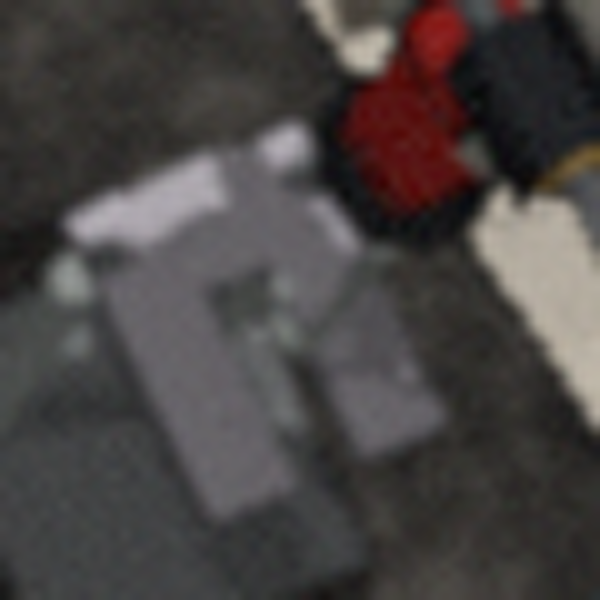

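```bash
python3 -m handwheel '{"translation": [[0,0,-0.03],[0,0,-0.05],[0,0,-0.06],[0,0,-0.07],[0,0,-0.08],[0,0,-0.08],[0,0,-0.08],[0,0,-0.04]], "twist": [0,0,0,0,0,0,0,0]}' 255
python3 - <<'E'
from m import *
o=get_obs();p=o["tool_pos"];print(p,o["tcp_rot"],o["contact_force"])
for n in("top",):
    c=hdr(n,2); save(c,n+"19.png",(360,130,420,190),10)
E
```

```text
time: 33.7
tool_pos: [494.0, -236.5, 227.5]
tcp_rot: [-3.134, 0.022, -0.091]
contact_force: [-0.2, -0.2, -0.1]
grip_width: 23.5
[ 494.  -236.5  227.5] [-3.1  0.  -0.1] [-0.2 -0.2 -0.1]
```

View pics/top19.png

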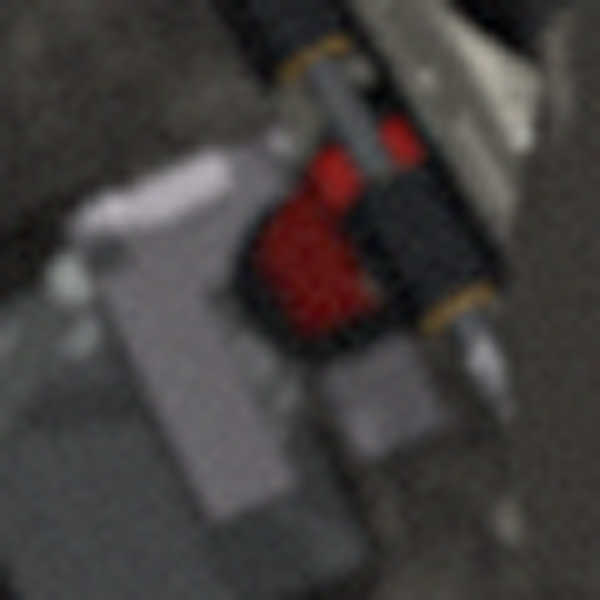

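```bash
python3 -m handwheel '{"translation": [[0,0,-0.05],[0,0,-0.06],[0,0,-0.06],[0,0,-0.05],[0,0,-0.03],[0,0,-0.015],[0,0,0],[0,0,0]], "twist": [0,0,0,0,0,0,0,0]}' 255
```

```text
time: 34.8
tool_pos: [494.4, -236.9, 186.1]
tcp_rot: [-3.134, 0.021, -0.091]
contact_force: [-0.2, 0.9, -0.4]
grip_width: 23.3
```

```bash
python3 -m handwheel '{"translation": [[0,0,-0.008],[0,0,-0.008],[0,0,-0.008],[0,0,-0.006],[0,0,-0.006],[0,0,0],[0,0,0],[0,0,0]], "twist": [0,0,0,0,0,0,0,0]}' 255
```

```text
time: 35.8
tool_pos: [494.7, -237.0, 180.9]
tcp_rot: [-3.135, 0.02, -0.091]
contact_force: [-0.6, 0.2, -0.9]
grip_width: 23.9
```

```bash
python3 -m handwheel '{"translation": [[0,0,-0.007],[0,0,-0.007],[0,0,-0.007],[0,0,0],[0,0,0],[0,0,0],[0,0,0],[0,0,0]], "twist": [0,0,0,0,0,0,0,0]}' 255
python3 - <<'E'
from m import *
o=get_obs();p=o["tool_pos"];print(p,o["tcp_rot"],o["contact_force"])
for n in("top",):
    c=hdr(n,2); save(c,n+"20.png",(360,130,420,190),10)
    for l in ("hook_collar","hook_handle"): print([(round(r["score"],2),W(c,r["position"])) for r in spot_point(n,l)])
E
```

```text
time: 36.8
tool_pos: [494.7, -237.1, 180.9]
tcp_rot: [-3.136, 0.018, -0.091]
contact_force: [-0.7, 0.2, 1.5]
grip_width: 23.9
[ 494.7 -237.1  180.9] [-3.1  0.  -0.1] [-0.7  0.2  1.5]
[(0.73, array([ 497.7, -235.4,  143.9]))]
[(0.57, array([ 496. , -234.7,  176.7])), (0.24, array([ 489.9, -235. ,   28.2])), (0.17, array([530.3,  -9.3,   1.7]))]
```

View pics/top20.png

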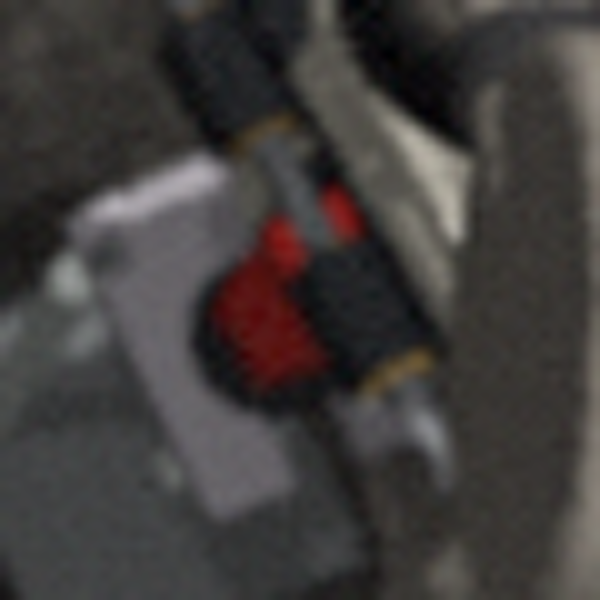

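```bash
python3 -m handwheel '{"translation": [[0,0,0],[0,0,0],[0,0,0],[0,0,0],[0,0,0],[0,0,0],[0,0,0],[0,0,0]], "twist": [0,0,0,0,0,0,0,0]}' 0
python3 -m handwheel '{"translation": [[0,0,0.04],[0,0,0.08],[0,0,0.12],[0,0,0.15],[0,0,0.15],[0,0,0.15],[0,0,0.1],[0,0,0]], "twist": [0,0,0,0,0,0,0,0]}' 0
python3 -m handwheel '{"translation": [[0,0.2,0],[0,0.3,0],[0,0.3,0],[0,0.3,0],[0,0.2,0],[0,0.1,0],[0,0,0],[0,0,0]], "twist": [0,0,0,0,0,0,0,0]}' 0
python3 - <<'E'
from m import *
for n in("side","top"):
    c=hdr(n,2); save(c,n+"21.png",None,1.4)
    save(c,n+"21c.png",(285,240,375,345) if n=="side" else (340,120,420,200),6)
    for l in ("hook_collar","hook_handle","hook_seat","blue_carrier","orange_carrier"): print(n,l,[(round(r["score"],2),W(c,r["position"])) for r in spot_point(n,l)])
E
```

```text
time: 38.0
tool_pos: [494.8, -237.2, 180.6]
tcp_rot: [-3.136, 0.017, -0.091]
contact_force: [0.2, -1.0, -0.2]
grip_width: 91.9
time: 39.0
tool_pos: [495.1, -237.3, 309.2]
tcp_rot: [-3.139, 0.012, -0.091]
contact_force: [-0.7, -0.0, -0.5]
grip_width: 91.7
time: 40.0
tool_pos: [492.8, -22.6, 306.3]
tcp_rot: [-3.139, 0.016, -0.094]
contact_force: [0.3, -1.4, -0.2]
grip_width: 92.2
side hook_collar [(0.68, array([ 494.2, -236.5,  136.7])), (0.51, array([516. , 318.7,   5.7]))]
side hook_handle [(0.79, array([ 494.6, -236.8,  175.2]))]
side hook_seat []
side blue_carrier [(0.58, array([515.3, 320.8,   1.6]))]
side orange_carrier [(0.73, array([533.6, -57.5,   7.8]))]
top hook_collar [(0.53, array([ 494. , -238.4,  141.6])), (0.34, array([535.7, -56.2,   9.4]))]
top hook_handle [(0.65, array([ 490.5, -235. ,   27.2])), (0.4, array([ 494.8, -232.9,  177. ]))]
top hook_seat [(0.55, array([ 489.5, -238.7,   26.3]))]
top blue_carrier [(0.66, array([525.5, 320.5,   6.5])), (0.6, array([572.2, 155. ,   4. ]))]
top orange_carrier [(0.65, array([ 496.8, -233. ,  140.5])), (0.54, array([538.9, -52.6,   9.5])), (0.45, array([ 489.2, -238.2,   28.4])), (0.35, array([ 495.7, -234.4,  176.1]))]
```

View pics/side21.png

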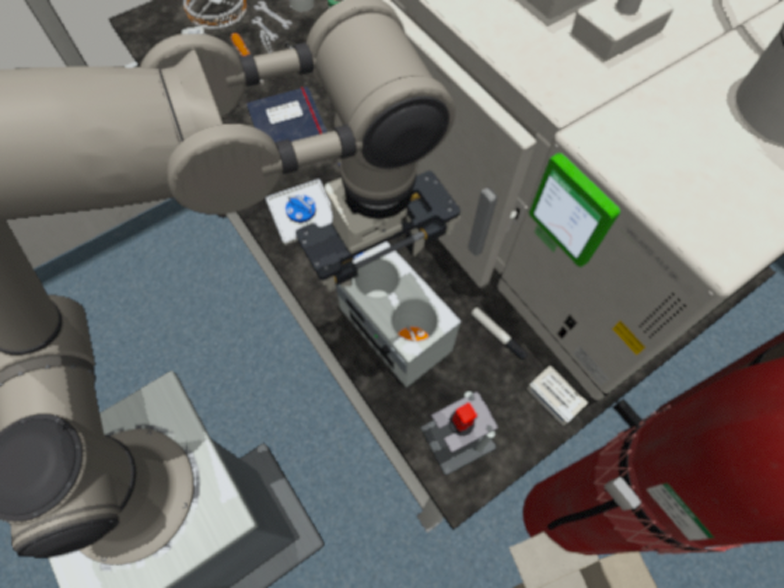

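View pics/top21c.png

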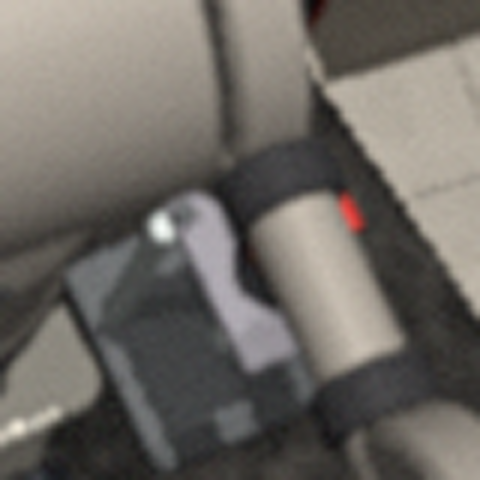

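View pics/side21c.png

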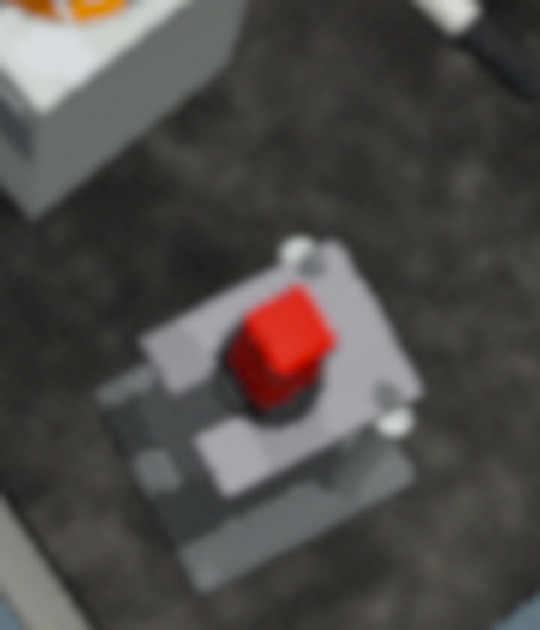

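The hook hangs upright with its collar on the plate, at about pixel (331,300) in the side picture. The blue carrier stands in the tray at about (215,149), the orange one is still in its well at about (296,239), and the arm is clear of everything.

```bash
python3 -m handwheel '{"translation": [[0,0,0],[0,0,0],[0,0,0],[0,0,0],[0,0,0],[0,0,0],[0,0,0],[0,0,0]], "twist": [0,0,0,0,0,0,0,0]}' 0
python3 -c "
from plant import *
print(close_job())"
```

```text
time: 41.7
tool_pos: [492.8, -21.7, 306.5]
tcp_rot: [-3.139, 0.016, -0.093]
contact_force: [0.4, -0.6, -0.3]
grip_width: 91.9
the job is handed in; nothing more can be done
None
```

I lifted the blue carrier out of the left well by its bail and set it down flat in the white tray. I then unhooked it, hung the hook back in its rest, and handed the job in at about 42 s.

**Last checks:**
- **Blue carrier:** it stands upright in the tray. The two cameras' network estimates differ by about 10 mm in x (515 and 525 mm, y about 320 mm), but both are well inside the rim.
- **Hook:** it hangs upright in the slot with its collar on the plate, at about (494, -237) mm, roughly 2 mm from where it started.
- **Orange carrier:** it is still in its well.
- **Robot:** the arm is clear of everything with the gripper open. The wrist forces I read after each move stayed within about 3 N.

**What disagreed:**
- **Touchdown in the tray:** the carrier touched down 2 to 7 mm lower than I had calculated.
- **Tool tilt:** the tool picked up about 0.03 rad of tilt on the way back to the rest. I allowed for it when lining the hook up with the slot, and the hook went in without contact.

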